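# Lay out a wheel-bearing kit in fitting order

### The arm

A 7-joint arm with a two-finger parallel gripper is mounted at the origin on the work surface. World frame = base frame: x ahead of the robot, y to its left, z up, the work surface at z = 0. Lengths are in m, angles in rad, forces in N, time in s.
With the tool pointing down it reaches from about 0.4 to 0.9 m from the base axis. Payload 5.5 kg.
Tool frame: the origin (TCP) lies midway between the tips of the shut fingers; the grasp point (between the pads) lies 19 mm behind it (arm.tcp_to_grasp is the distance from the TCP to the grasp point, in m); z points along the fingers, x is the direction in which the jaws open and shut, and the axes are right-handed (so a half turn about z gives the same grasp; the last joint's range is limited). The gripper opens to 85 mm and grips with 20 to 120 N. Pads are 22 mm wide; open, the fingers measure 114 mm over their backs; the gripper's body (76 mm by 85 mm) begins 54 mm behind the grasp point. The pads swing forward as they close: fully open they stand 13 mm farther back than shut.
Start: joints at [1.474, 0.501, -0.427, 1.55, 0.221, 1.138, -0.21], TCP at [0.229, -0.608, 0.231] pointing down, gripper open.
Joint ranges: [-2.88, 2.88], [-0.31, 2.03], [-1.54, 1.56], [0.2, 2.42], [-1.41, 4.55], [0.19, 2.02], [-2.57, 2.57]. Speed limits (rad/s): [2.57, 2.57, 3.14, 3.14, 3.14, 3.14, 3.14].

### API

Orientations are given as a unit quaternion [x, y, z, w].
In Python, from bench import arm gives the robot as it stands. The module is installed in compiled form; this text tells all that it offers.
- The arm moves only by the shell command python3 -m crank 'ROWS' [OPENING] [FORCE]. ROWS is JSON, a list of rows, each a list of 6 numbers: the shift along the tool's x, y, z in mm, then the turn, a rotation vector about the tool's x, y, z in rad. A call has exactly 5 rows; each row shifts and turns the pose as measured when the row begins, along the tool's axes as they then stand; what a row does not reach is not made up. A row lasts 1/8 s, in which the tool goes at most 62.5 mm and 10.7 degrees, less where a joint would pass 70% of its speed; a pose out of reach is approached as far as the arm can. A call is refused whole if a number of a shift passes 62.5 or a number of a turn 0.188, either way. A call with a gripper value outside its range is refused whole. OPENING is the gripper command: -1 is shut, 1 is fully open, values between are in proportion, set as the call begins (- or left out, the last holds). The fingers move at their own pace and stop on an object; FORCE is the grip in N (left out, the last holds). Time passes only in rows, so rows that do not move let the fingers close, or fill a call up. It gives the time, the measured TCP pose, the force and the opening at its end, in the units of the state.
- arm.observe(): the state, without advancing time (a new reading comes with each control period).
- arm.snapshot(name): name is "side" or "top" or "wrist"; returns the picture (400x640x3 uint8, blue, green, red); there is no depth.
- arm.camera_info(name): a dict with "K" (3x3 intrinsics, pixels), "world_from_camera" (4x4, takes a point from camera to world coordinates). Camera axes: x right, y up, looking along -z (the intrinsics and any distortion apply to the point x, -y, -z); pixel columns grow to the right and rows downward; lengths in m; the calibration is good to about 2 mm. The wrist camera is an equidistant fisheye: a pixel r from the principal point sees the ray r / f radians off the axis. A picture is of the moment at which its call begins: read the wrist's pose just before it. camera_info takes no time and is no camera call; for the wrist camera it gives the pose at the moment of the call.
- arm.job_done(): hands the job in, once; it reports no verdict.
The state is a dict: "time_s": time; "qpos": joint angles; "dq": joint speeds; "tau": joint torques, N m; "tcp_pos": TCP position; "tcp_rot": TCP orientation; "ft_force": force on the tool from outside, world axes, zero at the start; "torque": the same for the moment, N m; "grip_width": finger opening in m.
Only numpy, scipy, OpenCV 4.12 (cv2) and the standard library are available. Lean on these libraries where they do the work, as an engineer would, in place of code of your own. Each camera call takes 0.05 s, during which the arm holds its last target.

### The job

Lay the wheel-bearing kit out for checking, in fitting order from the wheel hub towards the end cap, each part flat or upright and centred on its rubber pad: first the larger bearing on the pad beside the hub, then the spacer tube standing on the middle pad between the two bearings' pads, then the smaller bearing on the pad beside the end cap, and last the castle nut, castle slots up, centred on top of the smaller bearing. Keep to that order, and leave the amber jar standing where it is.

Things in the scene. Friction and masses are not known exactly. Their poses are not given: they have to be found in the camera images.
- hub: Wheel hub of dark steel, fixed: round flange 110 mm across and 14 mm thick with eight upright studs (to 32 mm high) and a round boss in the middle, 46 mm high in all. It stands at one end of the row of three pads, either the left (+y) or the right (-y) end. Origin at the centre of its underside, on the bench (z = 0).
- endcap: Wheel-end cap of bright aluminium, fixed: a domed cap on a flange 100 mm across, 45 mm high, at the other end of the row. Origin at the centre of its underside, on the bench.
- pad_left: Black rubber pad, fixed: flat disc 84 mm across and 4 mm thick, the leftmost (+y, the robot's left) of three equal pads in a row about 118 mm apart, the row running roughly along y. Origin at the centre of its underside; its top is 4 mm above the bench.
- pad_mid: The middle one of the three equal pads (84 mm across, 4 mm thick). Origin at the centre of its underside.
- pad_right: The rightmost (-y) of the three equal pads (84 mm across, 4 mm thick). Origin at the centre of its underside.
- big_bearing_c (a point): Larger bearing: steel ring lying flat on the bench, 68 mm outside, hole 36 mm, 24 mm high, dark rollers showing on its upper face, about 0.4 kg. The point is its centre, half-way up, z along its upright axis.
- small_bearing_c (a point): Smaller bearing: the same kind of ring lying flat, 54 mm outside, hole 26 mm, 18 mm high, about 0.25 kg. The point is its centre, half-way up, z along its upright axis.
- spacer_c (a point): Spacer: plain steel tube standing upright, 40 mm outside, wall 5 mm, 50 mm high, about 0.2 kg. The point is its centre, half-way up, z along its upright axis.
- nut_c (a point): Castle nut of dark steel lying flat, slots up: hexagon 46 mm across flats and 16 mm high below, with a crown of six teeth (37 mm across opposite teeth, 8 mm high) on top, 24 mm high in all, hole about 24 mm, about 0.17 kg. The point is its centre, half-way up, z along its upright axis. Its x axis is square to one pair of flats.
- jar_c (a point): Small amber jar with a white lid, loose, standing among the parts: 50 mm across, 75 mm high; a bystander that stays where it is. Origin at its centre, half-way up.

How it is judged:
By the outcome, as a careful person would: the job done as asked, in the order asked, and still so for the second after the job is handed in, with the robot touching nothing.
It also fails if it takes over 96 s, if anything falls off the work surface, if the arm or the gripper's body presses on something with over 40 N, if the wrist force passes 120 N, or if a joint passes its speed limit or range.

## Working session

There is one attempt and no reset: what is moved stays moved. The work goes in short steps, Python scripts to look and compute and a shell command to move; the robot and the scene stay as the last step left them, time stands still between calls to the robot, and variables do not carry over. Pictures are saved under pics/ and viewed, and the job is handed in when it is done.

```bash
mkdir -p pics
python3 - <<'E'
from bench import arm
import cv2
s=arm.observe();print({k:s[k] for k in('time_s','tcp_pos','tcp_rot','grip_width','ft_force')})
for n in('side','top','wrist'):
    i=arm.camera_info(n);print(n,i)
    cv2.imwrite(f'pics/{n}0.png',arm.snapshot(n))
E
```

```text
{'time_s': 0.0, 'tcp_pos': array([ 0.22857171, -0.60775762,  0.23027699]), 'tcp_rot': array([ 8.22244933e-01, -5.69132997e-01, -7.66866687e-04, -5.59357834e-04]), 'grip_width': 0.08540653568798533, 'ft_force': array([ 0.05823071,  0.1869157 , -1.00552072])}
side {'K': array([[435.78760466,   0.        , 324.83530454],
       [  0.        , 435.78760466, 194.63725344],
       [  0.        ,   0.        ,   1.        ]]), 'world_from_camera': array([[ 0.68812638,  0.4586602 , -0.56223919,  0.04454654],
       [-0.72547946,  0.42133393, -0.54420334, -0.50957961],
       [-0.01271396,  0.78237366,  0.62267954,  0.64775077],
       [ 0.        ,  0.        ,  0.        ,  1.        ]])}
top {'K': array([[505.00015232,   0.        , 319.49485224],
       [  0.        , 505.00015232, 205.12953715],
       [  0.        ,   0.        ,   1.        ]]), 'world_from_camera': array([[ 0.0145835 ,  0.99701205, -0.07585703,  0.47154379],
       [-0.99973193,  0.01590355,  0.01682702,  0.0316883 ],
       [ 0.01798314,  0.0755913 ,  0.99697671,  1.13885685],
       [ 0.        ,  0.        ,  0.        ,  1.        ]])}
wrist {'K': array([[309.70691629,   0.        , 317.04736052],
       [  0.        , 309.70691629, 194.24098573],
       [  0.        ,   0.        ,   1.        ]]), 'world_from_camera': array([[ 0.3518363 ,  0.90067385,  0.25494674,  0.29283168],
       [-0.93605943,  0.33911372,  0.09377968, -0.58265523],
       [-0.00199103, -0.27164039,  0.96239676,  0.37176973],
       [ 0.        ,  0.        ,  0.        ,  1.        ]])}
```

View pics/top0.png

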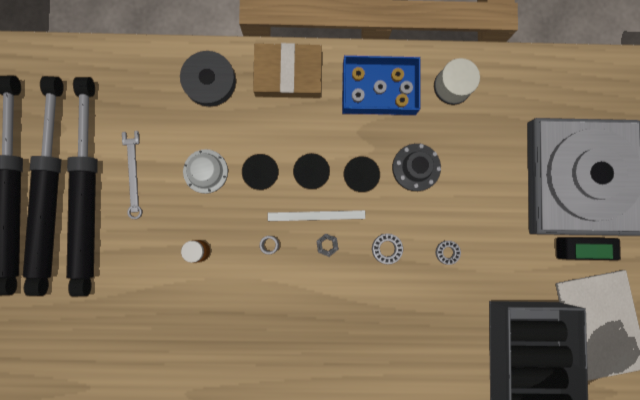

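View pics/side0.png

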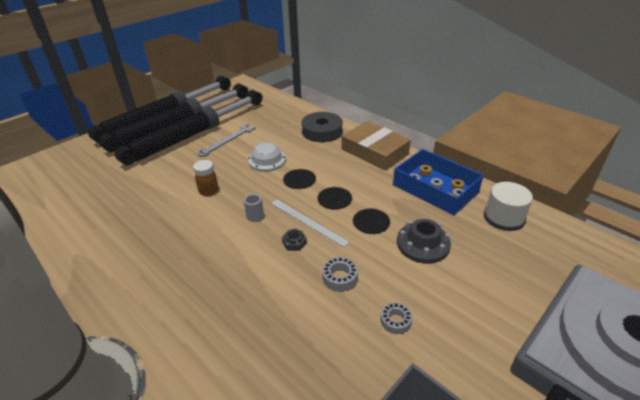

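Run:
```python
import cv2
t=cv2.imread('pics/top0.png');s=cv2.imread('pics/side0.png')
c=lambda im,x,y,w,h,k:cv2.resize(im[y:y+h,x:x+w],None,fx=k,fy=k,interpolation=cv2.INTER_CUBIC)
cv2.imwrite('pics/ta.png',c(t,240,145,145,50,5.5))
cv2.imwrite('pics/tb.png',c(t,250,225,100,40,8))
cv2.imwrite('pics/tc.png',c(t,365,225,100,50,8))
```

```text
(no output)
```

View pics/ta.png

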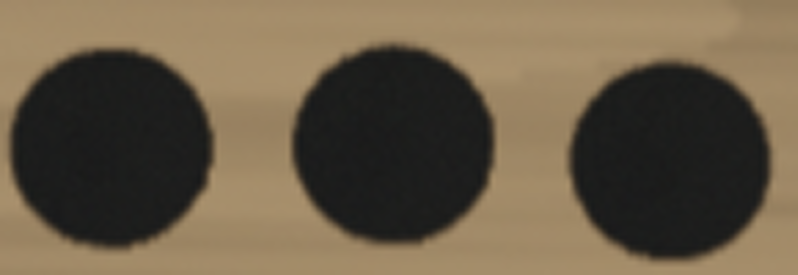

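View pics/tb.png

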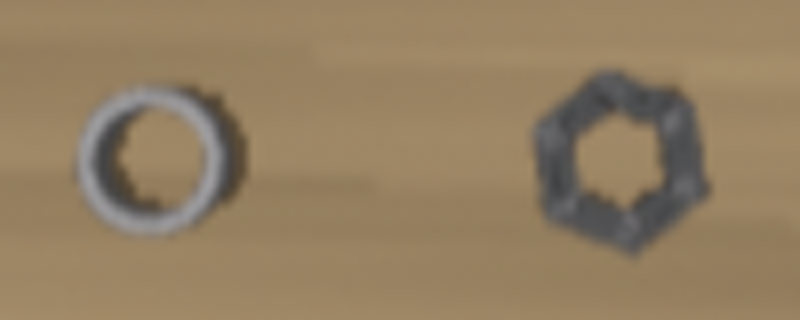

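View pics/tc.png

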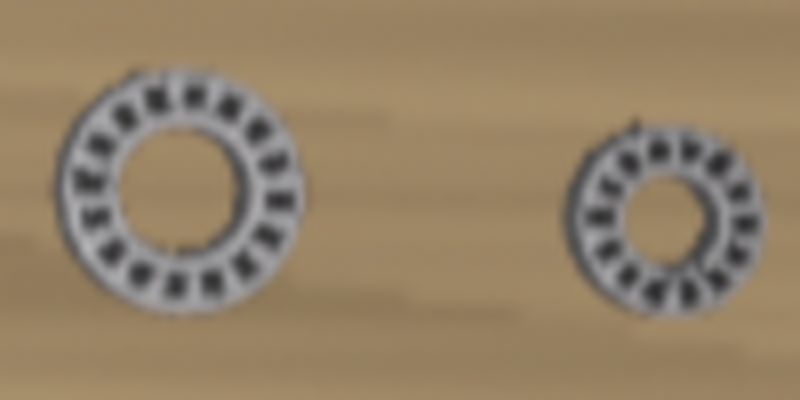

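```bash
cat > h.py <<'E'
import numpy as np,cv2
from bench import arm
from scipy.spatial.transform import Rotation as R
def pix2w(n,uv,z,info=None):
    i=info or arm.camera_info(n);K=i['K'];T=np.array(i['world_from_camera'])
    x=(uv[0]-K[0,2])/K[0,0];y=(uv[1]-K[1,2])/K[1,1]
    if n=='wrist':
        r=np.hypot(x,y);d=np.array([x/r*np.sin(r),-y/r*np.sin(r),-np.cos(r)]) if r>0 else np.array([0,0,-1.])
    else: d=np.array([x,-y,-1.])
    d=T[:3,:3]@d;o=T[:3,3];return o+d*(z-o[2])/d[2]
def w2pix(n,p,info=None):
    i=info or arm.camera_info(n);K=i['K'];T=np.linalg.inv(i['world_from_camera'])
    q=T[:3,:3]@np.asarray(p)+T[:3,3];v=np.array([q[0],-q[1],-q[2]])
    if n=='wrist':
        r=np.hypot(v[0],v[1]);th=np.arctan2(r,v[2]);v=np.array([v[0]/r*th,v[1]/r*th,1])
    else: v=v/v[2]
    return np.array([K[0,0]*v[0]+K[0,2],K[1,1]*v[1]+K[1,2]])
E
python3 - <<'E'
from h import *
def cr(c,o,k): return (np.array(c)+.5)/k-.5+np.array(o)
L={'padL':((111.5,147),(240,145),5.5,.004),'padM':((393.5,144),(240,145),5.5,.004),'padR':((670,160),(240,145),5.5,.004),
'spacer':((153,161),(250,225),8,.05),'nut':((621.3,159.3),(250,225),8,.016),'big':((184,191),(365,225),8,.024),'small':((670,221),(365,225),8,.018)}
side=cv2.imread('pics/side0.png')
for k,(c,o,s,z) in L.items():
    p=pix2w('top',cr(c,o,s),z);u=w2pix('side',p);print(k,p.round(4),cr(c,o,s).round(1),u.round(1))
    cv2.circle(side,tuple(int(round(a*16)) for a in u),16,(0,0,255),-1,shift=4)
cc=[(612,70),(690,105),(706,188),(632,253),(548,215),(540,125)]
P=np.array([pix2w('top',cr(c,(250,225),8),.016) for c in cc]);d=P-P.mean(0)
a=np.degrees(np.arctan2(d[:,1],d[:,0]));print('corner angs',a.round(1),(a%60).round(1),np.hypot(d[:,0],d[:,1]))
cv2.imwrite('pics/s1.png',cv2.resize(side[150:340,190:430],None,fx=3.3,fy=3.1))
E
```

```text
padL [0.6324 0.1485 0.004 ] [259.9 171.3] [299.  177.3]
padM [0.6356 0.0326 0.004 ] [311.1 170.8] [334.  196.4]
padR [ 0.6309 -0.0815  0.004 ] [361.4 173.7] [370.6 219.2]
spacer [0.4675 0.1211 0.05  ] [268.7 244.7] [252.2 198.3]
nut [ 0.4698 -0.0057  0.016 ] [327.2 244.5] [293.6 236.4]
big [ 0.463  -0.1386  0.024 ] [387.6 248.4] [339.  268.4]
small [ 0.4566 -0.2748  0.018 ] [448.3 252.2] [395.1 313.4]
corner angs [   6.8  -51.  -107.9 -172.7  127.9   68.1] [ 6.8  9.  12.1  7.3  7.9  8.1] [0.02484197 0.0242797  0.02477105 0.0260292  0.02549817 0.0244653 ]
```

View pics/s1.png

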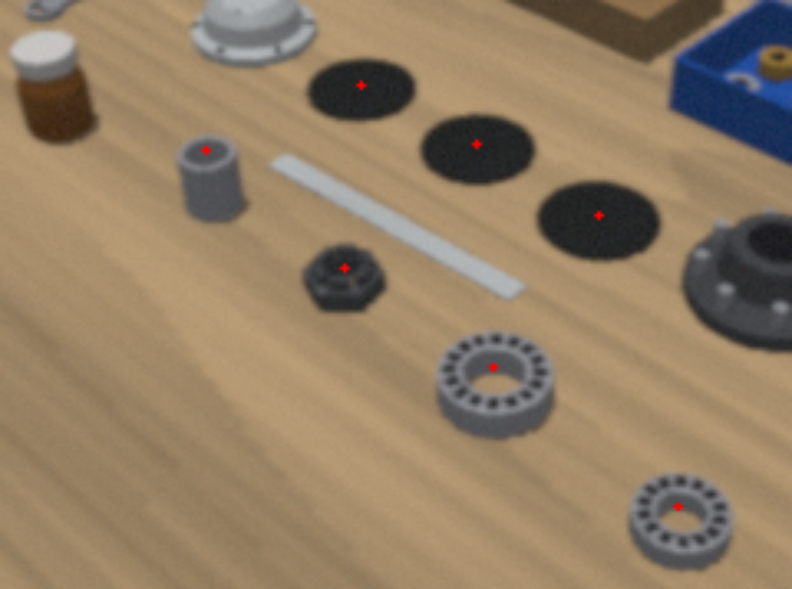

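View pics/wrist0.png

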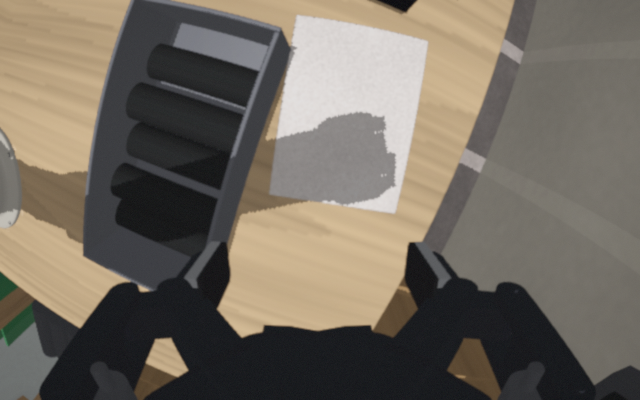

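```bash
cat >> h.py <<'E'
def goal(x,y,z,yaw):
    """tool down, jaw axis at yaw deg; print rest delta tool frame mm + rotvec"""
    s=arm.observe();Rc=R.from_quat(s['tcp_rot']);Rg=R.from_euler('z',yaw,degrees=True)*R.from_euler('x',180,degrees=True)
    d=np.array([x,y,z])-s['tcp_pos']
    print('t',round(s['time_s'],2),'pos',s['tcp_pos'].round(4),'w',round(s['grip_width'],4),'F',np.round(s['ft_force'],1))
    print('delta now-frame',(Rc.inv().apply(d)*1000).round(1),'goal-frame',(Rg.inv().apply(d)*1000).round(1),'rot',(Rc.inv()*Rg).as_rotvec().round(3))
E
python3 -c "
from h import *
goal(.463,-.1386,.15,-90)"
```

```text
t 0.15 pos [ 0.2287 -0.6079  0.2305] w 0.0854 F [-0.8 -0.3  0.2]
delta now-frame [-356.6 -384.6   81. ] goal-frame [-469.3 -234.3   80.5] rot [0.    0.001 0.36 ]
```

```bash
python3 -m crank '[[-35,-38,0,0,0,0.18],[-41,-30,0,0,0,0.18],[-48,-24,0,0,0,0],[-48,-24,0,0,0,0],[-48,-24,0,0,0,0]]' 1 40
python3 -c "
from h import *
goal(.463,-.1386,.15,-90)"
```

```text
time_s: 0.78
tcp_pos: [0.3472, -0.3701, 0.2283]
tcp_rot: [-0.7, 0.714, 0.001, 0.0]
ft_force: [1.1, -0.1, -0.2]
grip_width: 0.0855
t 0.78 pos [ 0.3472 -0.3701  0.2283] w 0.0855 F [ 1.1 -0.1 -0.2]
delta now-frame [-233.5 -111.6   78.7] goal-frame [-231.5 -115.8   78.3] rot [ 0.002  0.002 -0.019]
```

```bash
python3 -m crank '[[-50,-24,16,0,0,-0.019],[-50,-24,16,0,0,0],[-50,-24,16,0,0,0],[-45,-22,16,0,0,0],[-38,-18,14,0,0,0]]'
python3 -c "
from h import *
goal(.463,-.1386,.15,-90)
print(arm.camera_info('wrist'))
cv2.imwrite('pics/w1.png',arm.snapshot('wrist'))
for n,p in dict(big=(.463,-.1386,.024),padR=(.6309,-.0815,.004),nut=(.4698,-.0057,.016)).items(): print(n,w2pix('wrist',p).round(1))
"
```

```text
time_s: 1.4
tcp_pos: [0.4639, -0.1297, 0.1501]
tcp_rot: [0.708, -0.707, 0.001, -0.0]
ft_force: [0.4, 0.0, 0.4]
grip_width: 0.0856
t 1.4 pos [ 0.4639 -0.1297  0.1501] w 0.0856 F [0.4 0.  0.4]
delta now-frame [8.9 0.9 0.1] goal-frame [8.9 0.9 0.1] rot [-0.002 -0.001  0.001]
{'K': array([[309.70691629,   0.        , 317.04736052],
       [  0.        , 309.70691629, 194.24098573],
       [  0.        ,   0.        ,   1.        ]]), 'world_from_camera': array([[ 1.00125834e-03,  9.63039613e-01,  2.69357944e-01,
         5.32089262e-01],
       [-9.99998841e-01,  6.55424134e-04,  1.37385136e-03,
        -1.28268664e-01],
       [ 1.14652959e-03, -2.69359008e-01,  9.63039153e-01,
         2.91674454e-01],
       [ 0.00000000e+00,  0.00000000e+00,  0.00000000e+00,
         1.00000000e+00]])}
big [336.2 190.2]
padR [275.3   9.4]
nut [196.5 180.3]
```

View pics/w1.png

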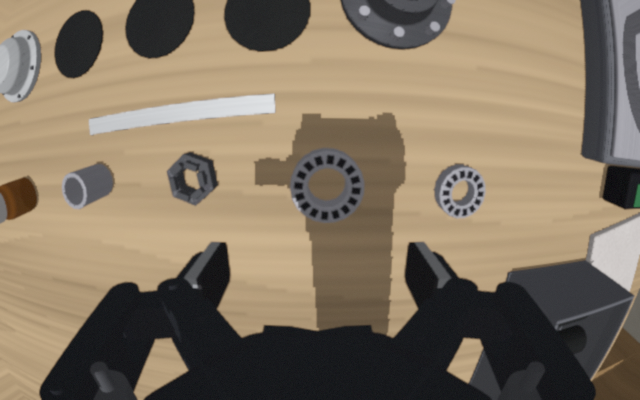

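```bash
cat >> h.py <<'E'
def shot(name,fn,marks=()):
    i=arm.camera_info(name);im=arm.snapshot(name);cv2.imwrite(fn,im)
    np.save(fn+'.npy',i,allow_pickle=True)
    return i,im
def load(fn): return np.load(fn+'.npy',allow_pickle=True).item()
E
python3 -c "
from h import *
goal(.463,-.1386,.15,-90)
i,im=shot('wrist','pics/w2.png')
for n,p in dict(big=(.463,-.1386,.024),padR=(.6309,-.0815,.004),nut=(.4698,-.0057,.016),small=(.4566,-.2748,.018),padM=(.6356,.0326,.004),sp=(.4675,.1211,.05)).items():
  u=w2pix('wrist',p,i); print(n,u.round(1)); cv2.circle(im,tuple(int(round(a*16)) for a in u),16,(0,0,255),-1,shift=4)
cv2.imwrite('pics/w2a.png',cv2.resize(im[0:240,60:500],None,fx=1.8,fy=1.8,interpolation=cv2.INTER_CUBIC))
cv2.imwrite('pics/w2b.png',cv2.resize(cv2.imread('pics/w2.png')[140:230,280:380],None,fx=6,fy=6,interpolation=cv2.INTER_CUBIC))
goal(.463,-.1386,.15,-90)
"
```

```text
t 1.45 pos [ 0.4654 -0.1231  0.149 ] w 0.0853 F [ 2.7  4.4 -1.1]
delta now-frame [15.5  2.6 -1. ] goal-frame [15.5  2.4 -1. ] rot [-0.003  0.003  0.008]
big [336.2 190.2]
padR [275.3   9.4]
nut [196.5 180.3]
small [470.7 196.3]
padM [164.4  17.7]
sp [ 78.3 191.3]
t 1.5 pos [ 0.4643 -0.1257  0.1495] w 0.0853 F [-0.2  0.3 -0.7]
delta now-frame [12.9  1.4 -0.5] goal-frame [12.9  1.3 -0.5] rot [-0.002  0.002  0.009]
```

View pics/w2a.png

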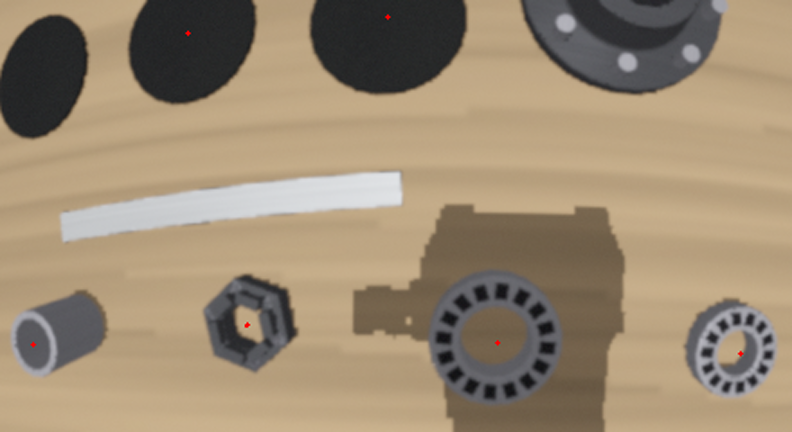

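View pics/w2b.png

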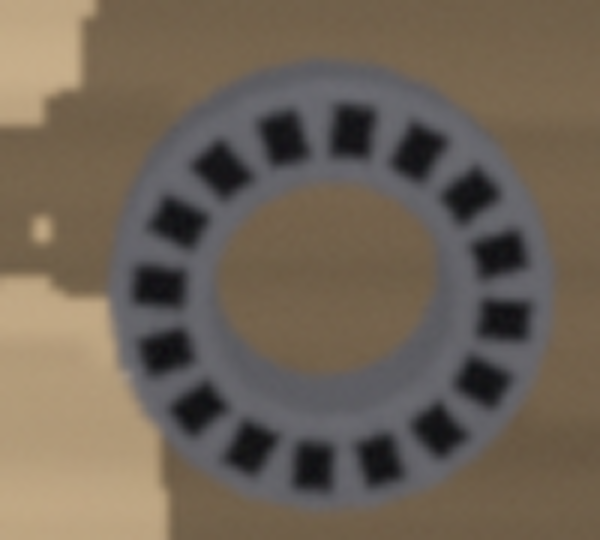

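```bash
python3 -m crank '[[8,1,20,0,0,0],[4,0,30,0,0,0],[0,0,25,0,0,0],[0,0,12,0,0,0],[0,0,0,0,0,0]]'
python3 -c "
from h import *
goal(.463,-.1386,.002,-90)"
```

```text
time_s: 2.12
tcp_pos: [0.4636, -0.1401, 0.0607]
tcp_rot: [0.71, -0.704, 0.001, -0.001]
ft_force: [0.7, 0.1, -0.8]
grip_width: 0.0859
t 2.12 pos [ 0.4636 -0.1401  0.0607] w 0.0859 F [ 0.7  0.1 -0.8]
delta now-frame [-1.5  0.7 58.7] goal-frame [-1.5  0.6 58.7] rot [-0.002  0.     0.009]
```

```bash
python3 -m crank '[[-1.5,0.6,18,-0.002,0,0.009],[0,0,18,0,0,0],[0,0,14,0,0,0],[0,0,6,0,0,0],[0,0,0,0,0,0]]'
python3 -c "
from h import *
goal(.463,-.1386,.002,-90)
i,im=shot('wrist','pics/w3.png')"
```

```text
time_s: 2.75
tcp_pos: [0.4641, -0.1391, 0.0021]
tcp_rot: [-0.707, 0.707, -0.001, 0.0]
ft_force: [0.1, -0.7, 0.2]
grip_width: 0.0855
t 2.75 pos [ 0.4641 -0.1391  0.0021] w 0.0855 F [ 0.1 -0.7  0.2]
delta now-frame [-0.5  1.1  0.1] goal-frame [-0.5  1.1  0.1] rot [-0.002 -0.001 -0.001]
```

View pics/w3.png

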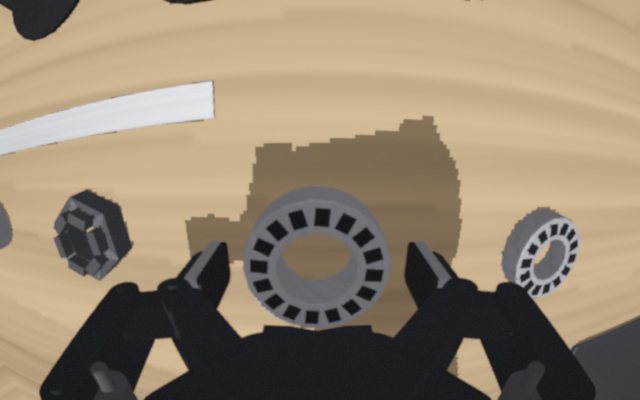

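```bash
python3 -c "
from h import *
print(pix2w('wrist',(316.5,264.5),.024,load('pics/w3.png')))"
python3 -m crank '[[0,1,0,0,0,0],[0,0,0,0,0,0],[0,0,0,0,0,0],[0,0,0,0,0,0],[0,0,0,0,0,0]]' -1 50
python3 -m crank '[[0,0,-3,0,0,0],[0,0,-6,0,0,0],[0,0,-14,0,0,0],[0,0,-20,0,0,0],[0,0,-10,0,0,0]]'
python3 -c "
from h import *
goal(.6309,-.0815,.08,-90)
i,im=shot('wrist','pics/w4.png')"
```

```text
[ 0.46705639 -0.13767792  0.024     ]
time_s: 3.42
tcp_pos: [0.4633, -0.1389, 0.0038]
tcp_rot: [-0.707, 0.707, -0.002, 0.001]
ft_force: [0.8, -0.5, -2.2]
grip_width: 0.0666
time_s: 4.05
tcp_pos: [0.4617, -0.1387, 0.059]
tcp_rot: [-0.707, 0.707, -0.0, -0.0]
ft_force: [1.0, -0.5, -5.4]
grip_width: 0.0668
t 4.05 pos [ 0.4617 -0.1387  0.059 ] w 0.0668 F [ 1.  -0.5 -5.4]
delta now-frame [ -57.3 -169.1  -21.1] goal-frame [ -57.2 -169.2  -21. ] rot [-0.    -0.001 -0.001]
```

View pics/w4.png

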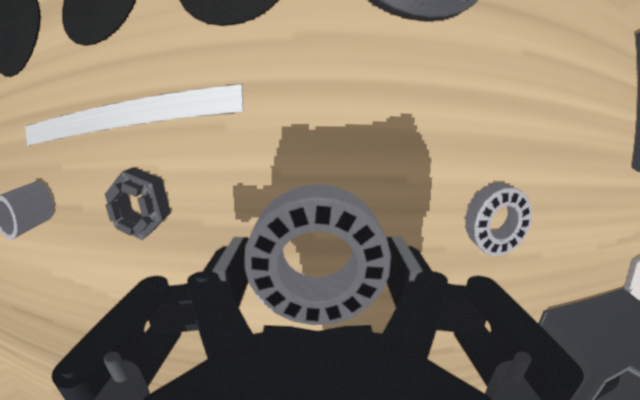

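```bash
python3 -c "
from h import *
i=load('pics/w4.png')
for u in [(317,264),(316.5,262)]: print(pix2w('wrist',u,.0792,i))
print(w2pix('wrist',(.4617,-.1387,.0792),i))
# rim projection if center x=.4617/.4647
im=cv2.imread('pics/w4.png')
for cx,c in((.4617,(0,0,255)),(.4647,(0,255,0))):
  for rr in(.034,.018):
    pts=np.array([w2pix('wrist',(cx+rr*np.cos(a),-.1387+rr*np.sin(a),.0792),i) for a in np.linspace(0,6.3,200)])
    cv2.polylines(im,[np.round(pts*16).astype(int)],True,c,1,shift=4)
cv2.imwrite('pics/w4o.png',cv2.resize(im[170:340,220:420],None,fx=3.5,fy=3.5))
"
```

```text
[ 0.46403561 -0.13745031  0.0792    ]
[ 0.4650489  -0.13723096  0.0792    ]
[319.81165728 268.55239467]
```

View pics/w4o.png

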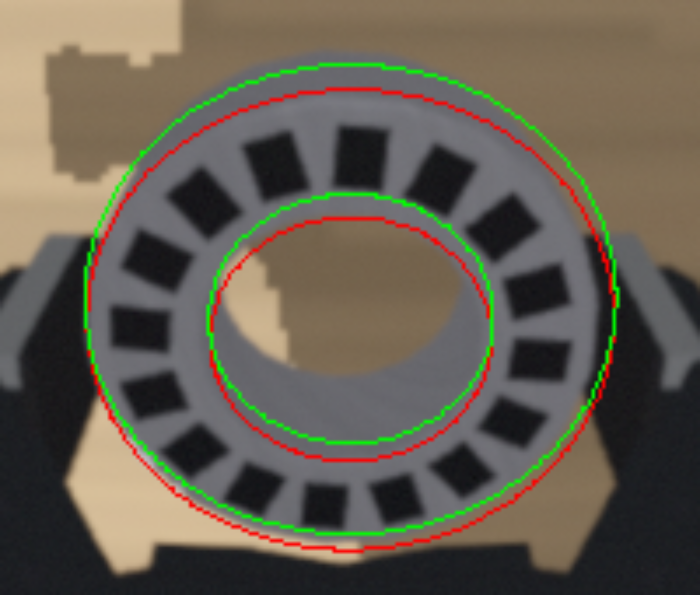

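```bash
python3 -m crank '[[-10,-25,-8,0,0,0],[-12,-36,-8,0,0,0],[-13,-38,-4,0,0,0],[-10,-26,0,0,0,0],[-6,-12,0,0,0,0]]'
python3 -c "
from h import *
goal(.6309,-.0815,.08,-90)"
```

```text
time_s: 4.72
tcp_pos: [0.5997, -0.0891, 0.0796]
tcp_rot: [-0.705, 0.709, -0.0, -0.002]
ft_force: [-1.3, -0.6, -4.8]
grip_width: 0.0666
t 4.72 pos [ 0.5997 -0.0891  0.0796] w 0.0666 F [-1.3 -0.6 -4.8]
delta now-frame [ -7.8 -31.2  -0.5] goal-frame [ -7.6 -31.2  -0.4] rot [ 0.003 -0.003 -0.005]
```

```bash
python3 -m crank '[[-5,-18,8,0.003,-0.003,-0.005],[-2,-9,10,0,0,0],[0,-3,8,0,0,0],[0,0,4,0,0,0],[0,0,0,0,0,0]]'
python3 -c "
from h import *
goal(.6309,-.0815,.0085,-90)
i,im=shot('top','pics/t5.png')
cv2.imwrite('pics/t5a.png',cv2.resize(im[145:215,320:420],None,fx=8,fy=8,interpolation=cv2.INTER_CUBIC))
i,im=shot('wrist','pics/w5.png')
"
```

```text
time_s: 5.35
tcp_pos: [0.6262, -0.083, 0.0457]
tcp_rot: [-0.707, 0.707, 0.002, -0.003]
ft_force: [0.4, 0.9, -5.0]
grip_width: 0.0663
t 5.35 pos [ 0.6262 -0.083   0.0457] w 0.0663 F [ 0.4  0.9 -5. ]
delta now-frame [-1.6 -5.  37.2] goal-frame [-1.5 -4.7 37.2] rot [ 0.007 -0.001 -0.001]
```

View pics/w5.png

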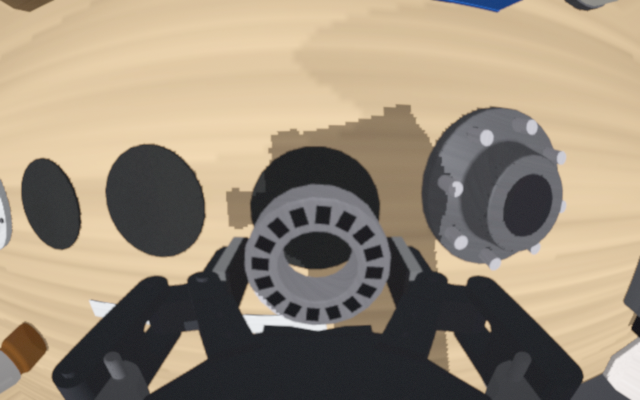

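```bash
python3 -m crank '[[-1.5,-4.8,12,0.007,0,0],[0,0,12,0,0,0],[0,0,6,0,0,0],[0,0,2,0,0,0],[0,0,0,0,0,0]]'
python3 -c "
from h import *
goal(.6309,-.0815,.0085,-90)
i,im=shot('wrist','pics/w6.png')
for cx,cy,rr,z,c in((.6309,-.0815,.042,.004,(0,0,255)),):
    pts=np.array([w2pix('wrist',(cx+rr*np.cos(a),cy+rr*np.sin(a),z),i) for a in np.linspace(0,6.3,200)])
    cv2.polylines(im,[np.round(pts*16).astype(int)],True,c,1,shift=4)
cv2.imwrite('pics/w6o.png',cv2.resize(im[150:350,200:440],None,fx=3,fy=3))
"
```

```text
time_s: 6.08
tcp_pos: [0.6317, -0.0818, 0.0122]
tcp_rot: [-0.707, 0.707, -0.001, 0.0]
ft_force: [-0.4, 0.0, -5.1]
grip_width: 0.0668
t 6.08 pos [ 0.6317 -0.0818  0.0122] w 0.0668 F [-0.4  0.  -5.1]
delta now-frame [-0.3  0.8  3.7] goal-frame [-0.3  0.8  3.7] rot [-0.002 -0.001 -0.001]
```

View pics/w6o.png

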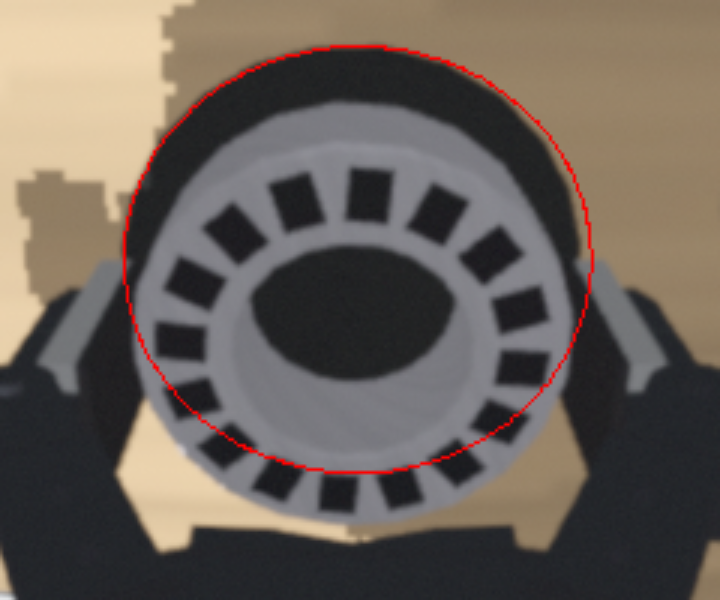

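```bash
python3 -m crank '[[-0.3,0.8,2,-0.002,0,0],[0,0,1.5,0,0,0],[0,0,1,0,0,0],[0,0,0,0,0,0],[0,0,0,0,0,0]]'
python3 -c "
from h import *
goal(.6309,-.0815,.008,-90)"
```

```text
time_s: 6.75
tcp_pos: [0.6317, -0.0815, 0.0085]
tcp_rot: [-0.707, 0.707, -0.001, 0.0]
ft_force: [-0.2, 0.2, -4.1]
grip_width: 0.0666
t 6.75 pos [ 0.6317 -0.0815  0.0085] w 0.0666 F [-0.2  0.2 -4.1]
delta now-frame [-0.   0.8  0.5] goal-frame [-0.   0.8  0.5] rot [-0.002 -0.001 -0.001]
```

```bash
python3 -m crank '[[0,0.8,0.8,0,0,0],[0,0,0,0,0,0],[0,0,0,0,0,0],[0,0,0,0,0,0],[0,0,0,0,0,0]]'
python3 -m crank '[[0,0,0,0,0,0],[0,0,0,0,0,0],[0,0,0,0,0,0],[0,0,0,0,0,0],[0,0,-5,0,0,0]]' 1
python3 -m crank '[[0,0,-15,0,0,0],[0,0,-30,0,0,0],[0,0,-30,0,0,0],[10,25,-20,0,0,0],[10,25,-5,0,0,0]]'
python3 -c "
from h import *
goal(.4675,.1211,.15,-90)"
```

```text
time_s: 7.38
tcp_pos: [0.631, -0.0816, 0.0079]
tcp_rot: [-0.707, 0.707, -0.001, 0.0]
ft_force: [0.6, -0.5, -4.8]
grip_width: 0.0664
time_s: 8.0
tcp_pos: [0.6334, -0.0815, 0.0153]
tcp_rot: [-0.707, 0.707, -0.003, 0.002]
ft_force: [-0.1, 0.2, -0.5]
grip_width: 0.0852
time_s: 8.62
tcp_pos: [0.5847, -0.0997, 0.1229]
tcp_rot: [0.708, -0.706, 0.005, -0.004]
ft_force: [0.6, -0.5, 0.4]
grip_width: 0.0855
t 8.62 pos [ 0.5847 -0.0997  0.1229] w 0.0855 F [ 0.6 -0.5  0.4]
delta now-frame [-221.   116.4  -28.7] goal-frame [-220.8  117.2  -27.1] rot [-0.012 -0.001  0.002]
```

```bash
python3 -m crank '[[-35,18,-10,-0.012,0,0],[-50,27,-6,0,0,0],[-50,27,-4,0,0,0],[-40,20,0,0,0,0],[-20,8,0,0,0,0]]'
python3 -c "
from h import *
goal(.4675,.1211,.15,-90)
i,im=shot('top','pics/t7.png')
cv2.imwrite('pics/t7a.png',cv2.resize(im[145:200,320:420],None,fx=8,fy=8,interpolation=cv2.INTER_CUBIC))
"
```

```text
time_s: 9.25
tcp_pos: [0.4837, 0.0964, 0.1493]
tcp_rot: [-0.705, 0.709, -0.005, 0.001]
ft_force: [0.9, -0.8, 1.1]
grip_width: 0.0855
t 9.25 pos [0.4837 0.0964 0.1493] w 0.0855 F [ 0.9 -0.8  1.1]
delta now-frame [-24.6  16.3  -1. ] goal-frame [-24.7  16.2  -0.7] rot [-0.009 -0.006 -0.006]
```

View pics/t7a.png

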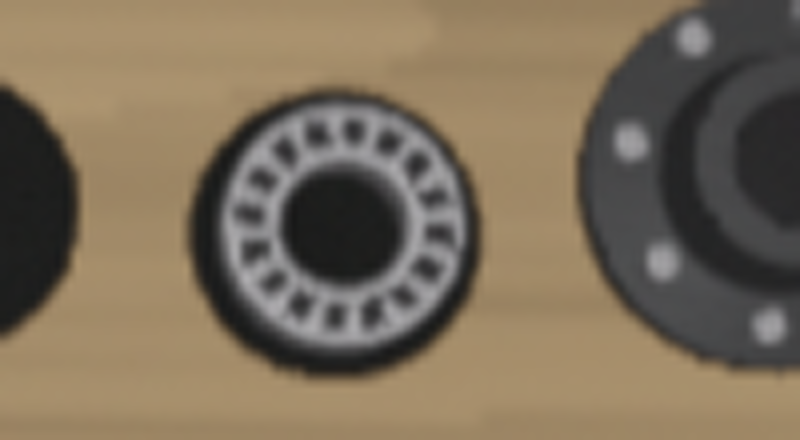

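```bash
python3 -c "
from h import *
i=load('pics/t7.png')
f=lambda c:(np.array(c)+.5)/8-.5+np.array((320,145))
a=pix2w('top',f((345,226)),.028,i);b=pix2w('top',f((335,232)),.004,i);print(a,b,(a-b)*1e3)"
python3 -m crank '[[-14,9,5,-0.009,-0.006,-0.006],[-7,5,15,0,0,0],[-2,1,15,0,0,0],[0,0,8,0,0,0],[0,0,0,0,0,0]]'
python3 -c "
from h import *
goal(.4675,.1211,.015,-90)
i,im=shot('wrist','pics/w8.png')
u=w2pix('wrist',(.4675,.1211,.05),i);print(u)
cv2.circle(im,tuple(int(round(a*16)) for a in u),16,(0,0,255),-1,shift=4)
cv2.imwrite('pics/w8o.png',im)
"
```

```text
[ 0.62955671 -0.08192749  0.028     ] [ 0.63120761 -0.08155634  0.004     ] [-1.65089884 -0.3711439  24.        ]
time_s: 9.93
tcp_pos: [0.4678, 0.1212, 0.1035]
tcp_rot: [0.707, -0.707, -0.0, -0.0]
ft_force: [-0.1, 0.1, -0.0]
grip_width: 0.0855
t 9.93 pos [0.4678 0.1212 0.1035] w 0.0855 F [-0.1  0.1 -0. ]
delta now-frame [ 0.2  0.2 88.5] goal-frame [ 0.1  0.3 88.5] rot [0.001 0.001 0.001]
[319.15374031 214.04638109]
```

View pics/w8o.png

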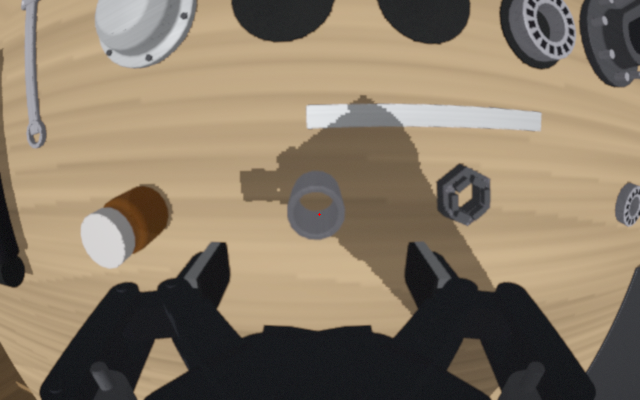

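```bash
python3 -m crank '[[0,0,20,0,0,0],[0,0,25,0,0,0],[0,0,22,0,0,0],[0,0,12,0,0,0],[0,0,4,0,0,0]]'
python3 -c "
from h import *
goal(.4675,.1211,.015,-90)"
```

```text
time_s: 10.6
tcp_pos: [0.4722, 0.1201, 0.0204]
tcp_rot: [-0.706, 0.708, -0.002, 0.002]
ft_force: [-0.8, -0.7, -1.2]
grip_width: 0.0854
t 10.6 pos [0.4722 0.1201 0.0204] w 0.0854 F [-0.8 -0.7 -1.2]
delta now-frame [-1.   4.8  5.4] goal-frame [-1.   4.7  5.4] rot [-0.006  0.001 -0.003]
```

```bash
python3 -m crank '[[-1,4.8,4,-0.006,0,-0.003],[0,0,1.5,0,0,0],[0,0,0,0,0,0],[0,0,0,0,0,0],[0,0,0,0,0,0]]'
python3 -c "
from h import *
goal(.4675,.1211,.015,-90)"
```

```text
time_s: 11.22
tcp_pos: [0.4688, 0.1216, 0.0164]
tcp_rot: [-0.707, 0.707, -0.0, 0.001]
ft_force: [0.6, -0.3, -0.2]
grip_width: 0.0853
t 11.22 pos [0.4688 0.1216 0.0164] w 0.0853 F [ 0.6 -0.3 -0.2]
delta now-frame [0.5 1.3 1.4] goal-frame [0.5 1.3 1.4] rot [-0.003  0.002 -0.   ]
```

```bash
python3 -m crank '[[0.5,1.2,1,-0.003,0,0],[0,0,0,0,0,0],[0,0,0,0,0,0],[0,0,0,0,0,0],[0,0,0,0,0,0]]' -1 40
python3 -m crank '[[0,0,0,0,0,0],[0,0,0,0,0,0],[0,0,0,0,0,0],[0,0,0,0,0,0],[0,0,0,0,0,0]]'
python3 -m crank '[[0,0,-4,0,0,0],[0,0,-10,0,0,0],[0,0,-20,0,0,0],[0,0,-20,0,0,0],[0,0,-8,0,0,0]]'
python3 -c "
from h import *
goal(.6356,.0326,.085,-90)
i,im=shot('wrist','pics/w9.png')
"
```

```text
time_s: 11.85
tcp_pos: [0.4678, 0.1212, 0.0157]
tcp_rot: [-0.707, 0.707, 0.001, 0.001]
ft_force: [-0.2, -0.1, 0.8]
grip_width: 0.0385
time_s: 12.48
tcp_pos: [0.4678, 0.1212, 0.0157]
tcp_rot: [-0.707, 0.707, 0.001, 0.001]
ft_force: [-0.4, 0.0, 0.3]
grip_width: 0.0385
time_s: 13.1
tcp_pos: [0.4664, 0.1206, 0.0799]
tcp_rot: [0.707, -0.707, -0.001, 0.001]
ft_force: [0.3, -1.0, -1.8]
grip_width: 0.0381
t 13.1 pos [0.4664 0.1206 0.0799] w 0.0381 F [ 0.3 -1.  -1.8]
delta now-frame [  88.1 -169.2   -5.7] goal-frame [  88.  -169.2   -5.1] rot [0.003 0.001 0.   ]
```

View pics/w9.png

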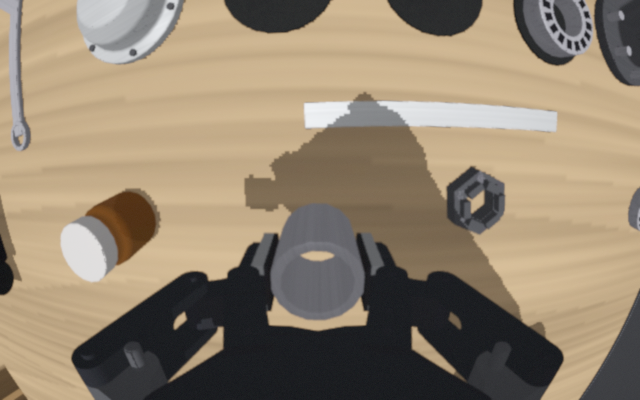

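```bash
python3 -m crank '[[12,-22,-4,0.003,0,0],[20,-38,0,0,0,0],[20,-40,0,0,0,0],[18,-36,0,0,0,0],[8,-16,0,0,0,0]]'
python3 -c "
from h import *
goal(.6356,.0326,.05,-90)"
```

```text
time_s: 13.78
tcp_pos: [0.62, 0.0408, 0.0823]
tcp_rot: [0.708, -0.706, -0.001, 0.001]
ft_force: [-0.6, -0.1, -2.2]
grip_width: 0.0389
t 13.78 pos [0.62   0.0408 0.0823] w 0.0389 F [-0.6 -0.1 -2.2]
delta now-frame [  8.3 -15.6  32.3] goal-frame [  8.2 -15.6  32.3] rot [ 0.003 -0.     0.004]
```

```bash
python3 -m crank '[[4,-8,10,0.003,0,0.004],[2,-2,12,0,0,0],[0,0,12,0,0,0],[0,0,8,0,0,0],[0,0,4,0,0,0]]'
python3 -c "
from h import *
goal(.6356,.0326,.0205,-90)"
```

```text
time_s: 14.4
tcp_pos: [0.6268, 0.0353, 0.0304]
tcp_rot: [0.707, -0.707, -0.002, 0.002]
ft_force: [-0.1, 0.4, -1.9]
grip_width: 0.0382
t 14.4 pos [0.6268 0.0353 0.0304] w 0.0382 F [-0.1  0.4 -1.9]
delta now-frame [ 2.7 -8.8  9.8] goal-frame [ 2.7 -8.8  9.9] rot [ 0.005 -0.     0.   ]
```

```bash
python3 -m crank '[[2.7,-8.8,3,0.005,0,0],[0,0,2,0,0,0],[0,0,2,0,0,0],[0,0,0,0,0,0],[0,0,0,0,0,0]]'
python3 -c "
from h import *
goal(.6356,.0326,.0205,-90)"
```

```text
time_s: 15.02
tcp_pos: [0.6368, 0.033, 0.0237]
tcp_rot: [0.707, -0.707, 0.001, -0.0]
ft_force: [-0.7, 1.0, -0.8]
grip_width: 0.0384
t 15.03 pos [0.6368 0.033  0.0237] w 0.0384 F [-0.7  1.  -0.8]
delta now-frame [0.4 1.2 3.2] goal-frame [0.4 1.2 3.2] rot [-0.001 -0.     0.001]
```

```bash
python3 -m crank '[[0.4,1.0,2,0,0,0],[0,0,1.5,0,0,0],[0,0,0.6,0,0,0],[0,0,0,0,0,0],[0,0,0,0,0,0]]'
python3 -c "
from h import *
goal(.6356,.0326,.0197,-90)"
```

```text
time_s: 15.65
tcp_pos: [0.6359, 0.0325, 0.0198]
tcp_rot: [0.707, -0.707, 0.001, -0.001]
ft_force: [-0.9, 0.9, -0.7]
grip_width: 0.0383
t 15.65 pos [0.6359 0.0325 0.0198] w 0.0383 F [-0.9  0.9 -0.7]
delta now-frame [-0.1  0.3  0.1] goal-frame [-0.1  0.3  0.1] rot [-0.002 -0.     0.001]
```

```bash
python3 -m crank '[[0,0,0,0,0,0],[0,0,0,0,0,0],[0,0,0,0,0,0],[0,0,0,0,0,0],[0,0,0,0,0,0]]' 1
python3 -m crank '[[0,0,-10,0,0,0],[0,0,-20,0,0,0],[0,0,-30,0,0,0],[0,0,-35,0,0,0],[15,10,-20,0,0,0]]'
python3 -m crank '[[40,24,0,0,0,0],[50,30,0,0,0,0],[55,30,0,0,0,0],[50,30,0,0,0,0],[40,20,0,0,0,0]]'
python3 -c "
from h import *
goal(.4566,-.2748,.15,-90)
i,im=shot('top','pics/t10.png')
cv2.imwrite('pics/t10a.png',cv2.resize(im[145:200,240:385],None,fx=5.5,fy=5.5,interpolation=cv2.INTER_CUBIC))
"
```

```text
time_s: 16.27
tcp_pos: [0.6368, 0.0327, 0.0206]
tcp_rot: [0.707, -0.707, 0.001, -0.001]
ft_force: [0.3, 0.8, -1.4]
grip_width: 0.0855
time_s: 16.9
tcp_pos: [0.6265, 0.0199, 0.1427]
tcp_rot: [0.709, -0.706, 0.001, -0.002]
ft_force: [-0.3, 0.2, 0.4]
grip_width: 0.0856
time_s: 17.52
tcp_pos: [0.4966, -0.2186, 0.1527]
tcp_rot: [0.712, -0.703, 0.008, -0.007]
ft_force: [0.2, -0.9, -0.2]
grip_width: 0.0853
t 17.52 pos [ 0.4966 -0.2186  0.1527] w 0.0853 F [ 0.2 -0.9 -0.2]
delta now-frame [55.6 40.7  1.9] goal-frame [56.2 40.   2.7] rot [-0.021 -0.002  0.013]
```

View pics/t10a.png

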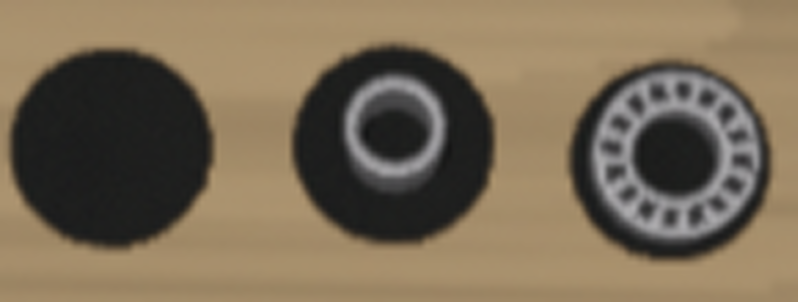

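```bash
python3 -c "
from h import *
i=load('pics/t10.png')
f=lambda c:(np.array(c)+.5)/5.5-.5+np.array((240,145))
a=pix2w('top',f((395,126)),.054,i);b=pix2w('top',f((393.5,144)),.004,i);print(a,b,(a-b)*1e3)"
python3 -m crank '[[25,18,0,-0.021,-0.002,0.013],[14,12,6,0,0,0],[5,4,10,0,0,0],[0,0,10,0,0,0],[0,0,0,0,0,0]]'
python3 -c "
from h import *
goal(.4566,-.2748,.002,-90)
i,im=shot('wrist','pics/w11.png')
u=w2pix('wrist',(.4566,-.2748,.018),i);print(u)
cv2.circle(im,tuple(int(round(a*16)) for a in u),16,(0,0,255),-1,shift=4)
cv2.imwrite('pics/w11o.png',cv2.resize(im[120:280,220:420],None,fx=4,fy=3.75))
"
```

```text
[0.6355523  0.03208775 0.054     ] [0.63562511 0.03260564 0.004     ] [-0.07280702 -0.51788671 50.        ]
time_s: 18.2
tcp_pos: [0.4599, -0.2702, 0.1282]
tcp_rot: [-0.704, 0.71, -0.003, -0.001]
ft_force: [0.2, 0.1, 1.1]
grip_width: 0.0855
t 18.2 pos [ 0.4599 -0.2702  0.1282] w 0.0855 F [0.2 0.1 1.1]
delta now-frame [  3.9   3.5 126.3] goal-frame [  4.6   3.3 126.2] rot [-0.002 -0.005 -0.008]
[323.24673573 195.33366471]
```

View pics/w11o.png

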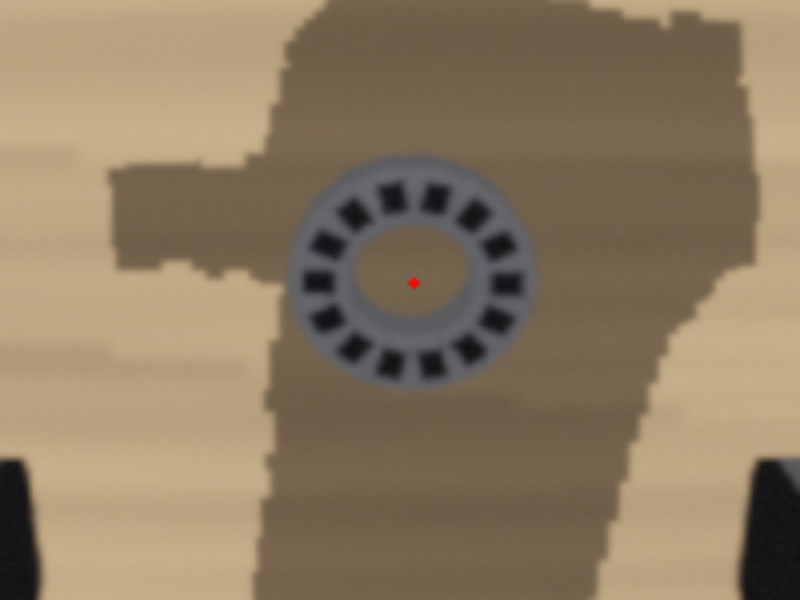

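```bash
python3 -m crank '[[4,3.5,25,-0.002,-0.005,-0.008],[0,0,32,0,0,0],[0,0,28,0,0,0],[0,0,16,0,0,0],[0,0,5,0,0,0]]'
python3 -c "
from h import *
goal(.4566,-.2748,.002,-90)"
```

```text
time_s: 18.88
tcp_pos: [0.4628, -0.2708, 0.0216]
tcp_rot: [0.71, -0.704, 0.003, -0.002]
ft_force: [0.7, -0.4, 0.1]
grip_width: 0.0855
t 18.88 pos [ 0.4628 -0.2708  0.0216] w 0.0855 F [ 0.7 -0.4  0.1]
delta now-frame [ 3.9  6.3 19.6] goal-frame [ 4.   6.2 19.6] rot [-0.007 -0.001  0.009]
```

```bash
python3 -m crank '[[3.9,6.3,9,-0.007,0,0.009],[0,0,6,0,0,0],[0,0,3,0,0,0],[0,0,0,0,0,0],[0,0,0,0,0,0]]'
python3 -c "
from h import *
goal(.4566,-.2748,.002,-90)"
```

```text
time_s: 19.5
tcp_pos: [0.458, -0.2759, 0.0045]
tcp_rot: [-0.707, 0.707, -0.002, -0.0]
ft_force: [-0.4, -0.3, 0.4]
grip_width: 0.0854
t 19.5 pos [ 0.458  -0.2759  0.0045] w 0.0854 F [-0.4 -0.3  0.4]
delta now-frame [-1.1  1.4  2.5] goal-frame [-1.1  1.4  2.5] rot [-0.002 -0.003 -0.001]
```

```bash
python3 -m crank '[[-1,1.4,3,-0.002,-0.003,0],[0,0,0.5,0,0,0],[0,0,0,0,0,0],[0,0,0,0,0,0],[0,0,0,0,0,0]]'
python3 -m crank '[[0,0,0,0,0,0],[0,0,0,0,0,0],[0,0,0,0,0,0],[0,0,0,0,0,0],[0,0,0,0,0,0]]' -1 40
python3 -c "
from h import *
goal(.4566,-.2748,.002,-90)"
```

```text
time_s: 20.12
tcp_pos: [0.4568, -0.275, 0.0012]
tcp_rot: [-0.707, 0.707, -0.0, 0.0]
ft_force: [-0.5, 0.6, -0.5]
grip_width: 0.0853
time_s: 20.75
tcp_pos: [0.4569, -0.2752, 0.0017]
tcp_rot: [-0.707, 0.707, -0.001, 0.0]
ft_force: [0.4, 1.3, 1.3]
grip_width: 0.052
t 20.75 pos [ 0.4569 -0.2752  0.0017] w 0.052 F [0.4 1.3 1.3]
delta now-frame [-0.4  0.3 -0.3] goal-frame [-0.4  0.3 -0.3] rot [-0.001 -0.001 -0.001]
```

```bash
python3 -m crank '[[0,0,-4,0,0,0],[0,0,-12,0,0,0],[0,0,-25,0,0,0],[-10,-4,-30,0,0,0],[-25,-10,-25,0,0,0]]'
python3 -c "
from h import *
goal(.6324,.1485,.11,-90)
i,im=shot('wrist','pics/w12.png')"
```

```text
time_s: 21.38
tcp_pos: [0.4678, -0.2409, 0.0995]
tcp_rot: [-0.705, 0.709, 0.002, -0.001]
ft_force: [0.1, -0.5, -2.0]
grip_width: 0.0519
t 21.38 pos [ 0.4678 -0.2409  0.0995] w 0.0519 F [ 0.1 -0.5 -2. ]
delta now-frame [-390.2 -162.6  -10.6] goal-frame [-389.4 -164.6  -10.5] rot [ 0.005  0.002 -0.005]
```

View pics/w12.png

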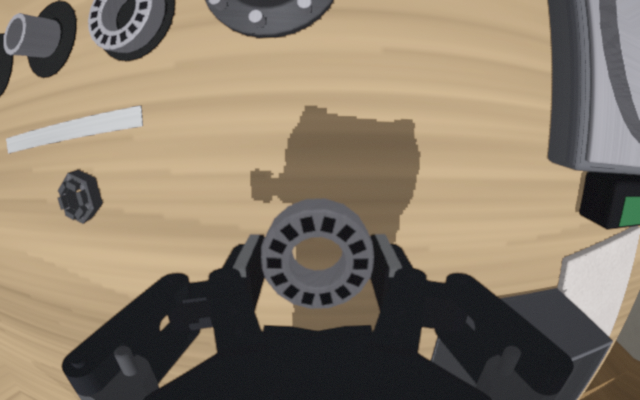

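```bash
python3 -m crank '[[-45,-19,-5,0.005,0,-0.005],[-52,-22,-4,0,0,0],[-52,-22,0,0,0,0],[-52,-22,0,0,0,0],[-48,-20,0,0,0,0]]'
python3 -c "
from h import *
goal(.6324,.1485,.11,-90)"
```

```text
time_s: 22.05
tcp_pos: [0.5795, 0.0132, 0.1166]
tcp_rot: [-0.706, 0.708, -0.005, 0.003]
ft_force: [0.4, -1.6, -2.6]
grip_width: 0.0518
t 22.05 pos [0.5795 0.0132 0.1166] w 0.0518 F [ 0.4 -1.6 -2.6]
delta now-frame [-135.5  -52.4    6.7] goal-frame [-135.3  -52.9    6.6] rot [-0.011 -0.003 -0.004]
```

```bash
python3 -m crank '[[-40,-16,0,-0.011,-0.003,-0.004],[-38,-14,0,0,0,0],[-26,-10,0,0,0,0],[-10,-4,6,0,0,0],[-2,-1,8,0,0,0]]'
python3 -c "
from h import *
goal(.6324,.1485,.05,-90)"
```

```text
time_s: 22.68
tcp_pos: [0.6256, 0.1388, 0.104]
tcp_rot: [0.71, -0.704, -0.0, -0.002]
ft_force: [1.2, -0.9, -2.5]
grip_width: 0.0516
t 22.68 pos [0.6256 0.1388 0.104 ] w 0.0516 F [ 1.2 -0.9 -2.5]
delta now-frame [-9.5 -6.8 54. ] goal-frame [-9.7 -6.8 54. ] rot [-0.002  0.003  0.009]
```

```bash
python3 -m crank '[[-9.5,-6.8,15,-0.002,0.003,0.009],[0,0,25,0,0,0],[0,0,20,0,0,0],[0,0,10,0,0,0],[0,0,0,0,0,0]]'
python3 -c "
from h import *
goal(.6324,.1485,.0065,-90)"
```

```text
time_s: 23.3
tcp_pos: [0.6316, 0.1427, 0.0272]
tcp_rot: [-0.705, 0.71, 0.0, -0.003]
ft_force: [0.4, -0.4, -2.1]
grip_width: 0.052
t 23.3 pos [0.6316 0.1427 0.0272] w 0.052 F [ 0.4 -0.4 -2.1]
delta now-frame [-5.9 -0.8 20.6] goal-frame [-5.8 -0.8 20.7] rot [ 0.005 -0.005 -0.007]
```

```bash
python3 -m crank '[[-5.9,-0.8,9,0.005,-0.005,-0.007],[0,0,5,0,0,0],[0,0,3,0,0,0],[0,0,0,0,0,0],[0,0,0,0,0,0]]'
python3 -c "
from h import *
goal(.6324,.1485,.0057,-90)"
```

```text
time_s: 23.92
tcp_pos: [0.6343, 0.1496, 0.0112]
tcp_rot: [0.707, -0.707, 0.001, -0.002]
ft_force: [-0.8, 0.4, -1.3]
grip_width: 0.0522
t 23.93 pos [0.6343 0.1496 0.0112] w 0.0522 F [-0.8  0.4 -1.3]
delta now-frame [1.1 1.9 5.5] goal-frame [1.1 1.9 5.5] rot [-0.004  0.002  0.   ]
```

```bash
python3 -m crank '[[1.1,1.9,3,-0.004,0.002,0],[0,0,2,0,0,0],[0,0,0.5,0,0,0],[0,0,0,0,0,0],[0,0,0,0,0,0]]'
python3 -c "
from h import *
goal(.6324,.1485,.0057,-90)"
```

```text
time_s: 24.55
tcp_pos: [0.6327, 0.1483, 0.0059]
tcp_rot: [-0.707, 0.707, -0.0, 0.0]
ft_force: [0.9, -0.2, -2.2]
grip_width: 0.0514
t 24.55 pos [0.6327 0.1483 0.0059] w 0.0514 F [ 0.9 -0.2 -2.2]
delta now-frame [-0.2  0.3  0.2] goal-frame [-0.2  0.3  0.2] rot [-0.001 -0.    -0.   ]
```

```bash
python3 -m crank '[[0,0,0,0,0,0],[0,0,0,0,0,0],[0,0,0,0,0,0],[0,0,0,0,0,0],[0,0,0,0,0,0]]' 1
python3 -m crank '[[0,0,-10,0,0,0],[0,0,-20,0,0,0],[0,0,-30,0,0,0],[0,5,-35,0,0,0],[15,20,-25,0,0,0]]'
python3 -c "
from h import *
goal(.4698,-.0057,.15,-81.5)"
```

```text
time_s: 25.18
tcp_pos: [0.6338, 0.1488, 0.0071]
tcp_rot: [-0.707, 0.707, -0.001, 0.001]
ft_force: [-1.0, -0.9, -0.1]
grip_width: 0.0852
time_s: 25.8
tcp_pos: [0.6085, 0.1354, 0.1338]
tcp_rot: [0.708, -0.706, 0.001, -0.002]
ft_force: [-0.2, 0.0, 0.0]
grip_width: 0.0855
t 25.8 pos [0.6085 0.1354 0.1338] w 0.0855 F [-0.2  0.   0. ]
delta now-frame [140.8 138.9 -17. ] goal-frame [119.1 158.  -16.2] rot [-0.004  0.001 -0.146]
```

```bash
python3 -m crank '[[33,33,-6,-0.004,0,-0.146],[32,38,-4,0,0,0],[28,36,-2,0,0,0],[16,24,0,0,0,0],[4,8,4,0,0,0]]'
python3 -c "
from h import *
goal(.4698,-.0057,.002,-81.5)
i,im=shot('top','pics/t13.png')
cv2.imwrite('pics/t13a.png',cv2.resize(im[145:200,220:320],None,fx=8,fy=8,interpolation=cv2.INTER_CUBIC))
"
```

```text
time_s: 26.42
tcp_pos: [0.4832, 0.0041, 0.1515]
tcp_rot: [0.759, -0.651, 0.006, -0.004]
ft_force: [0.4, -0.7, -0.9]
grip_width: 0.0854
t 26.43 pos [0.4832 0.0041 0.1515] w 0.0854 F [ 0.4 -0.7 -0.9]
delta now-frame [  7.   16.9 149.3] goal-frame [  7.7  14.7 149.5] rot [-0.015 -0.004  0.006]
```

View pics/t13a.png

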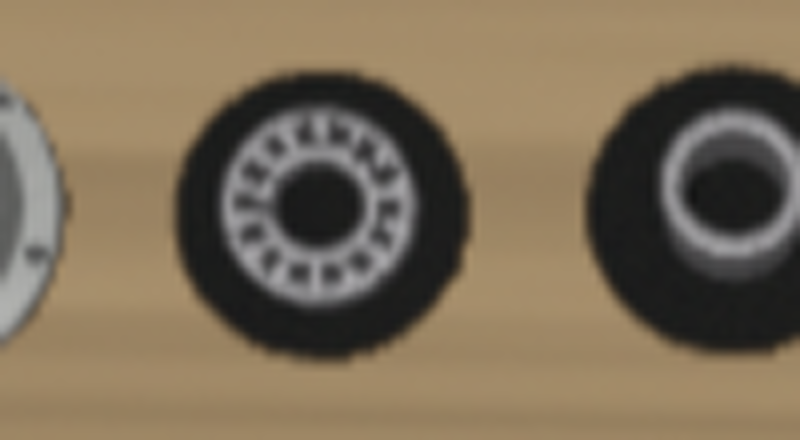

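```bash
python3 -m crank '[[7,16,8,-0.015,-0.004,0.006],[0.5,0,18,0,0,0],[0,0,18,0,0,0],[0,0,10,0,0,0],[0,0,0,0,0,0]]'
python3 -c "
from h import *
i=load('pics/t13.png')
f=lambda c:(np.array(c)+.5)/8-.5+np.array((220,145))
a=pix2w('top',f((318.5,206)),.022,i);b=pix2w('top',f((321,215)),.004,i);print(a,b,(a-b)*1e3)
goal(.4698,-.0057,.002,-81.5)
i,im=shot('wrist','pics/w14.png')
pts=[(.4698+.02656*np.cos(np.radians(8.5+60*k)),-.0057+.02656*np.sin(np.radians(8.5+60*k)),.016) for k in range(6)]
P=np.array([w2pix('wrist',p,i) for p in pts])
cv2.polylines(im,[np.round(P*16).astype(int)],True,(0,0,255),1,shift=4)
cv2.imwrite('pics/w14o.png',cv2.resize(im[140:300,220:420],None,fx=4,fy=3.75))
"
```

```text
time_s: 27.1
tcp_pos: [0.469, -0.0027, 0.0926]
tcp_rot: [0.759, -0.651, -0.002, -0.0]
ft_force: [-0.3, -0.8, 0.2]
grip_width: 0.0854
[0.63207566 0.14775206 0.022     ] [0.63211175 0.14885725 0.004     ] [-0.03608813 -1.10518782 18.        ]
t 27.1 pos [ 0.469  -0.0027  0.0926] w 0.0854 F [-0.3 -0.8  0.2]
delta now-frame [ 3.4 -0.5 90.6] goal-frame [ 3.1 -0.4 90.6] rot [0.001 0.003 0.004]
```

View pics/w14o.png

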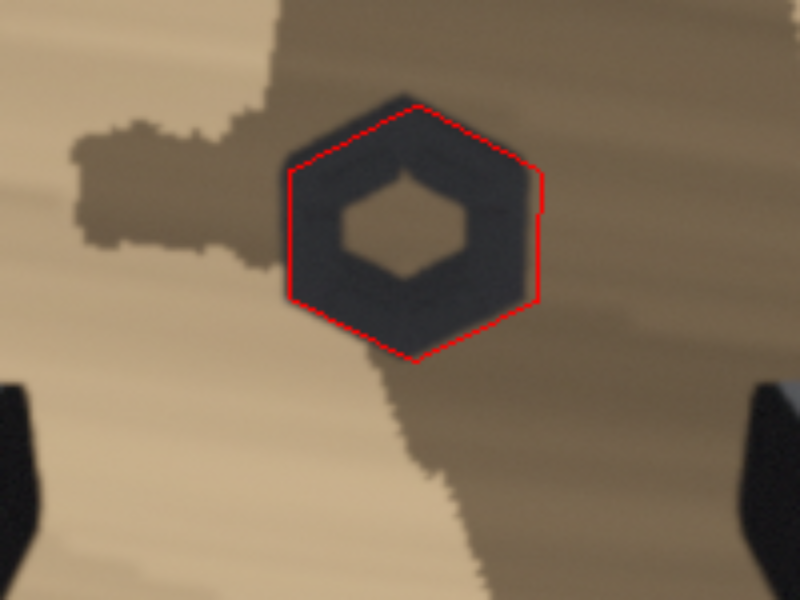

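```bash
python3 -m crank '[[2.5,-0.5,18,0.001,0.003,0.004],[0,0,25,0,0,0],[0,0,20,0,0,0],[0,0,10,0,0,0],[0,0,2,0,0,0]]'
python3 -c "
from h import *
goal(.4698,-.005,.001,-81.5)"
```

```text
time_s: 27.78
tcp_pos: [0.4722, -0.0054, 0.0146]
tcp_rot: [0.757, -0.653, 0.002, -0.001]
ft_force: [-0.5, -0.9, 1.0]
grip_width: 0.0857
t 27.77 pos [ 0.4722 -0.0054  0.0146] w 0.0857 F [-0.5 -0.9  1. ]
delta now-frame [-0.7  2.4 13.6] goal-frame [-0.7  2.3 13.6] rot [-0.004 -0.001 -0.001]
```

```bash
python3 -m crank '[[-0.7,2.3,7,-0.004,0,0],[0,0,5,0,0,0],[0,0,1.5,0,0,0],[0,0,0,0,0,0],[0,0,0,0,0,0]]'
python3 -c "
from h import *
goal(.4698,-.005,.001,-81.5)"
```

```text
time_s: 28.4
tcp_pos: [0.4712, -0.0051, 0.0015]
tcp_rot: [0.757, -0.653, 0.002, -0.0]
ft_force: [0.2, 0.5, -0.0]
grip_width: 0.0853
t 28.4 pos [ 0.4712 -0.0051  0.0015] w 0.0853 F [ 0.2  0.5 -0. ]
delta now-frame [-0.3  1.3  0.5] goal-frame [-0.3  1.3  0.5] rot [-0.002 -0.002 -0.001]
```

```bash
python3 -m crank '[[-0.3,1.3,0,-0.002,-0.002,0],[0,0,0,0,0,0],[0,0,0,0,0,0],[0,0,0,0,0,0],[0,0,0,0,0,0]]'
python3 -m crank '[[0,0,0,0,0,0],[0,0,0,0,0,0],[0,0,0,0,0,0],[0,0,0,0,0,0],[0,0,0,0,0,0]]' -1 35
python3 -c "
from h import *
goal(.4698,-.005,.001,-81.5)
i,im=shot('wrist','pics/w15.png')
"
```

```text
time_s: 29.02
tcp_pos: [0.4701, -0.0051, 0.0019]
tcp_rot: [0.757, -0.653, 0.0, -0.0]
ft_force: [-0.7, 0.2, -0.5]
grip_width: 0.0854
time_s: 29.65
tcp_pos: [0.4701, -0.005, 0.0021]
tcp_rot: [0.757, -0.653, 0.001, -0.0]
ft_force: [0.8, 0.3, 0.7]
grip_width: 0.0454
t 29.65 pos [ 0.4701 -0.005   0.0021] w 0.0454 F [0.8 0.3 0.7]
delta now-frame [-0.1  0.3  1.1] goal-frame [-0.1  0.3  1.1] rot [-0.001 -0.    -0.001]
```

View pics/w15.png

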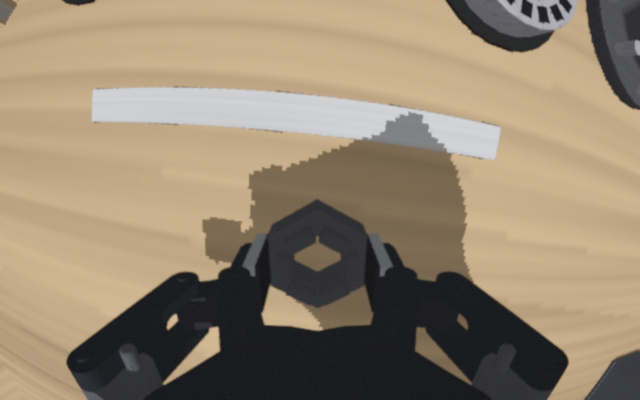

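```bash
python3 -m crank '[[0,0,-4,0,0,0],[0,0,-12,0,0,0],[0,0,-25,0,0,0],[0,0,-25,0,0,0],[0,0,-10,0,0,0]]'
python3 -c "
from h import *
goal(.6324,.1482,.09,-81.5)"
```

```text
time_s: 30.32
tcp_pos: [0.4686, -0.0049, 0.0809]
tcp_rot: [0.757, -0.653, -0.001, 0.001]
ft_force: [0.8, -0.4, -1.7]
grip_width: 0.0449
t 30.32 pos [ 0.4686 -0.0049  0.0809] w 0.0449 F [ 0.8 -0.4 -1.7]
delta now-frame [-127.3 -184.5   -9.4] goal-frame [-127.2 -184.6   -9.1] rot [ 0.002  0.    -0.001]
```

```bash
python3 -m crank '[[-20,-30,-6,0.002,0,0],[-31,-45,-4,0,0,0],[-31,-45,0,0,0,0],[-22,-32,0,0,0,0],[-12,-16,0,0,0,0]]'
python3 -c "
from h import *
goal(.6324,.1482,.05,-81.5)"
```

```text
time_s: 30.95
tcp_pos: [0.6204, 0.1337, 0.0909]
tcp_rot: [0.755, -0.656, 0.0, 0.002]
ft_force: [0.1, -0.2, -2.2]
grip_width: 0.0451
t 30.95 pos [0.6204 0.1337 0.0909] w 0.0451 F [ 0.1 -0.2 -2.2]
delta now-frame [-12.8 -14.   40.9] goal-frame [-12.6 -14.   40.9] rot [ 0.002 -0.003 -0.008]
```

```bash
python3 -m crank '[[-9,-10,10,0.002,-0.003,-0.008],[-2,-2,14,0,0,0],[0,0,12,0,0,0],[0,0,6,0,0,0],[0,0,0,0,0,0]]'
python3 -c "
from h import *
goal(.6324,.1482,.03,-81.5)"
```

```text
time_s: 31.58
tcp_pos: [0.6279, 0.1446, 0.0432]
tcp_rot: [0.758, -0.653, -0.002, 0.003]
ft_force: [-0.9, -0.4, -0.6]
grip_width: 0.0451
t 31.57 pos [0.6279 0.1446 0.0432] w 0.0451 F [-0.9 -0.4 -0.6]
delta now-frame [-2.9 -5.  13.2] goal-frame [-2.9 -5.  13.2] rot [ 0.006 -0.001  0.001]
```

```bash
python3 -m crank '[[-2.9,-5,6,0.006,0,0],[0,0,5,0,0,0],[0,0,2,0,0,0],[0,0,0,0,0,0],[0,0,0,0,0,0]]'
python3 -c "
from h import *
goal(.6324,.1482,.0241,-81.5)"
```

```text
time_s: 32.2
tcp_pos: [0.6336, 0.1479, 0.0305]
tcp_rot: [0.757, -0.653, 0.001, -0.0]
ft_force: [0.6, -0.7, -1.0]
grip_width: 0.0453
t 32.2 pos [0.6336 0.1479 0.0305] w 0.0453 F [ 0.6 -0.7 -1. ]
delta now-frame [-0.4  1.1  6.4] goal-frame [-0.4  1.1  6.4] rot [-0.002 -0.001 -0.   ]
```

```bash
python3 -m crank '[[-0.4,1.1,2,-0.002,0,0],[0,0,2,0,0,0],[0,0,1,0,0,0],[0,0,0,0,0,0],[0,0,0,0,0,0]]'
python3 -c "
from h import *
goal(.6324,.1482,.0241,-81.5)
i,im=shot('wrist','pics/w16.png')"
```

```text
time_s: 32.83
tcp_pos: [0.6326, 0.1483, 0.0255]
tcp_rot: [0.757, -0.653, 0.001, 0.0]
ft_force: [-0.0, -0.5, -2.3]
grip_width: 0.0448
t 32.83 pos [0.6326 0.1483 0.0255] w 0.0448 F [-0.  -0.5 -2.3]
delta now-frame [0.1 0.2 1.4] goal-frame [0.1 0.2 1.4] rot [-0.001 -0.001 -0.   ]
```

View pics/w16.png

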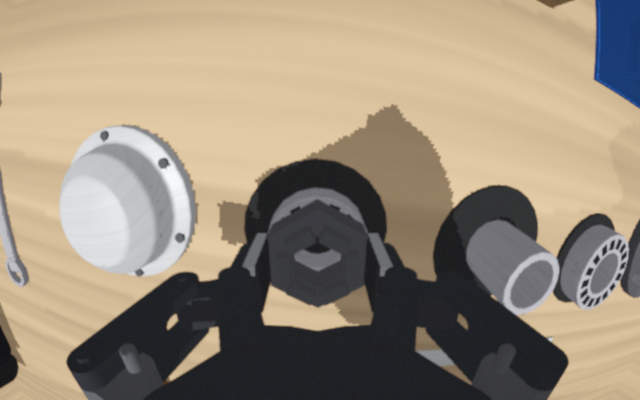

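```bash
python3 -m crank '[[0,0,1.2,0,0,0],[0,0,0.3,0,0,0],[0,0,0,0,0,0],[0,0,0,0,0,0],[0,0,0,0,0,0]]'
python3 -m crank '[[0,0,0,0,0,0],[0,0,0,0,0,0],[0,0,0,0,0,0],[0,0,0,0,0,0],[0,0,0,0,0,0]]' 1
python3 -m crank '[[0,0,-8,0,0,0],[0,0,-20,0,0,0],[0,0,-30,0,0,0],[0,0,-35,0,0,0],[10,20,-25,0,0,0]]'
python3 -m crank '[[20,35,-10,0,0,0],[30,40,-5,0,0,0],[30,40,0,0,0,0],[20,25,0,0,0,0],[0,0,0,0,0,0]]'
python3 -c "
from h import *
goal(.4698,-.0057,.2,-81.5)
i,im=shot('top','pics/t17.png')
cv2.imwrite('pics/t17a.png',cv2.resize(im[145:200,220:320],None,fx=8,fy=8,interpolation=cv2.INTER_CUBIC))
i,im=shot('side','pics/s17.png')
cv2.imwrite('pics/s17a.png',cv2.resize(im[120:260,180:460],None,fx=2.8,fy=2.8,interpolation=cv2.INTER_CUBIC))
"
```

```text
time_s: 33.5
tcp_pos: [0.6327, 0.1483, 0.0243]
tcp_rot: [0.757, -0.653, 0.001, 0.0]
ft_force: [-0.1, 0.1, -1.1]
grip_width: 0.0451
time_s: 34.12
tcp_pos: [0.6335, 0.1486, 0.0249]
tcp_rot: [0.757, -0.653, 0.001, -0.001]
ft_force: [-0.2, 0.2, -0.4]
grip_width: 0.0856
time_s: 34.75
tcp_pos: [0.6149, 0.1373, 0.1494]
tcp_rot: [0.758, -0.652, 0.001, -0.001]
ft_force: [-0.0, 0.1, 0.5]
grip_width: 0.0855
time_s: 35.38
tcp_pos: [0.4907, 0.0148, 0.174]
tcp_rot: [0.758, -0.652, 0.007, -0.005]
ft_force: [1.4, -0.0, 0.9]
grip_width: 0.085
t 35.38 pos [0.4907 0.0148 0.174 ] w 0.085 F [ 1.4 -0.   0.9]
delta now-frame [ 17.3  23.3 -26.3] goal-frame [ 17.2  23.7 -26. ] rot [-0.017 -0.005  0.003]
```

View pics/t17a.png

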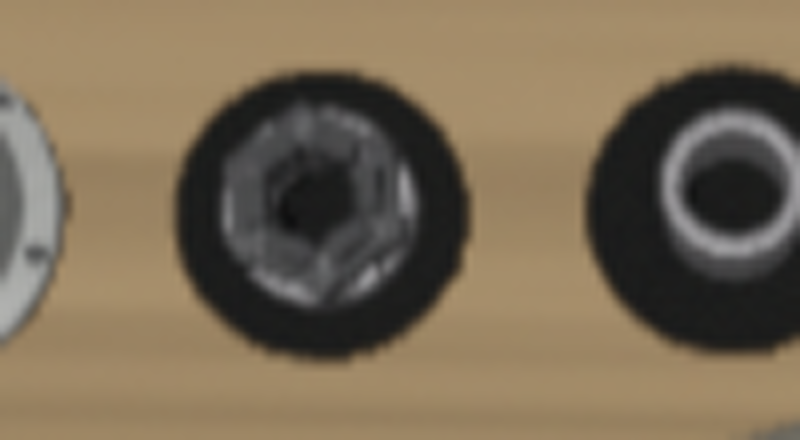

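View pics/s17a.png

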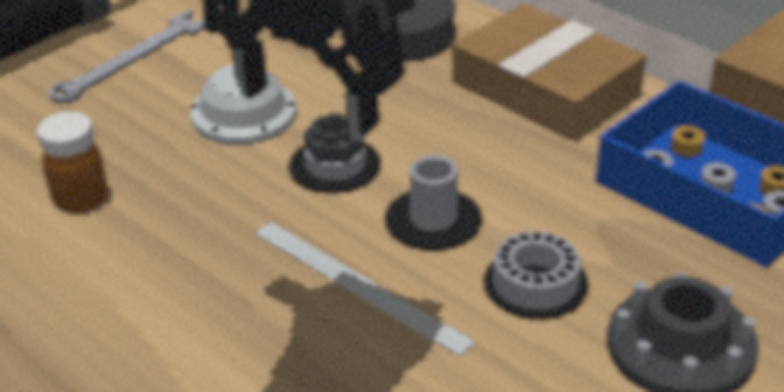

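```bash
python3 -c "
from h import *
i=load('pics/t17.png')
f=lambda c:(np.array(c)+.5)/8-.5+np.array((220,145))
im=cv2.imread('pics/t17.png');big=cv2.resize(im[145:200,220:320],None,fx=8,fy=8,interpolation=cv2.INTER_CUBIC)
q=lambda p:(w2pix('top',p,i)-np.array((220,145))+.5)*8-.5
def poly(pts,c): cv2.polylines(big,[np.round(np.array([q(p) for p in pts])*16).astype(int)],True,c,1,shift=4)
cx,cy=.6321,.1478
poly([(cx+.02656*np.cos(np.radians(8.5+60*k)),cy+.02656*np.sin(np.radians(8.5+60*k)),.038) for k in range(6)],(0,0,255))
poly([(cx+.027*np.cos(a),cy+.027*np.sin(a),.022) for a in np.linspace(0,6.28,60)],(0,255,0))
poly([(.6321+.042*np.cos(a),.1486+.042*np.sin(a),.004) for a in np.linspace(0,6.28,60)],(255,255,0))
cv2.imwrite('pics/t17o.png',big)
goal(.4698,-.0057,.2,-81.5)"
```

```text
t 35.48 pos [0.4928 0.0173 0.1743] w 0.0852 F [1.  0.1 0.6]
delta now-frame [ 19.3  25.7 -26.2] goal-frame [ 19.4  26.1 -25.7] rot [-0.019 -0.003  0.005]
```

View pics/t17o.png

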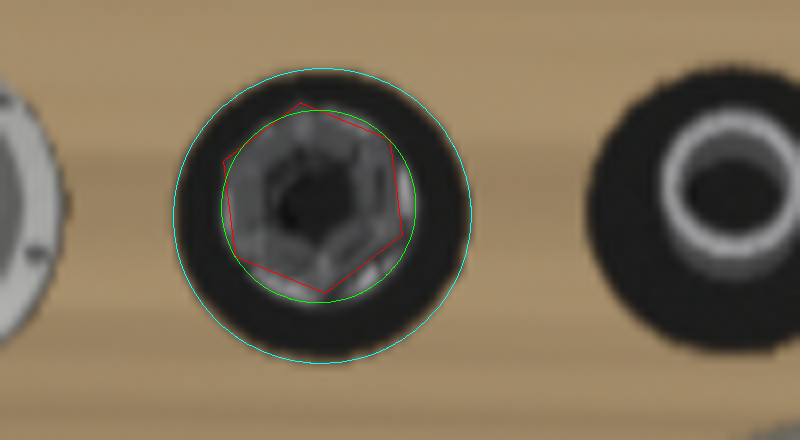

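```bash
python3 -c "
from h import *
i=load('pics/t7.png')
im=cv2.imread('pics/t7.png');big=cv2.resize(im[145:200,320:420],None,fx=8,fy=8,interpolation=cv2.INTER_CUBIC)
q=lambda p:(w2pix('top',p,i)-np.array((320,145))+.5)*8-.5
def c(cx,cy,r,z,col):
  pts=[(cx+r*np.cos(a),cy+r*np.sin(a),z) for a in np.linspace(0,6.28,90)]
  cv2.polylines(big,[np.round(np.array([q(p) for p in pts])*16).astype(int)],True,col,1,shift=4)
c(.6310,-.0815,.042,.004,(255,255,0));c(.6310,-.0815,.034,.028,(0,0,255));c(.6310,-.0815,.018,.028,(0,0,255))
cv2.imwrite('pics/t7o.png',big)"
```

```text
(no output)
```

View pics/t7o.png

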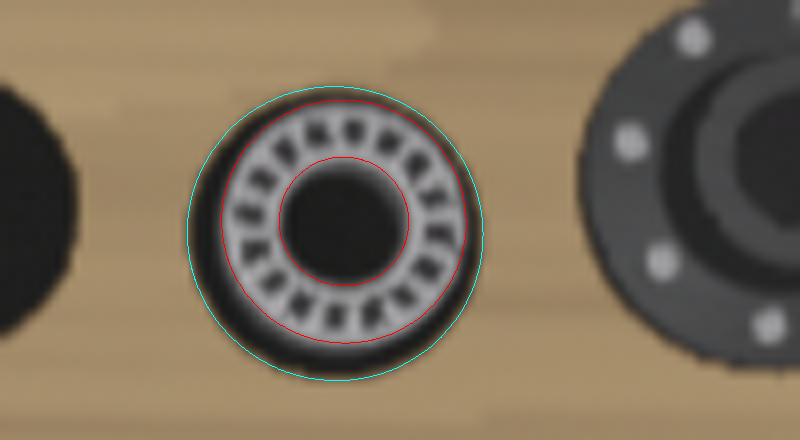

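```bash
python3 -m crank '[[0,0,0,0,0,0],[0,0,0,0,0,0],[0,0,0,0,0,0],[0,0,0,0,0,0],[0,0,0,0,0,0]]'
python3 -c "
from bench import arm
import cv2
cv2.imwrite('pics/tend.png',arm.snapshot('top'))
print(arm.job_done())"
```

```text
time_s: 36.1
tcp_pos: [0.4949, 0.0213, 0.1749]
tcp_rot: [0.761, -0.649, 0.007, -0.008]
ft_force: [0.8, -0.5, 0.1]
grip_width: 0.0851
the job is handed in; nothing more can be done
None
```

View pics/tend.png

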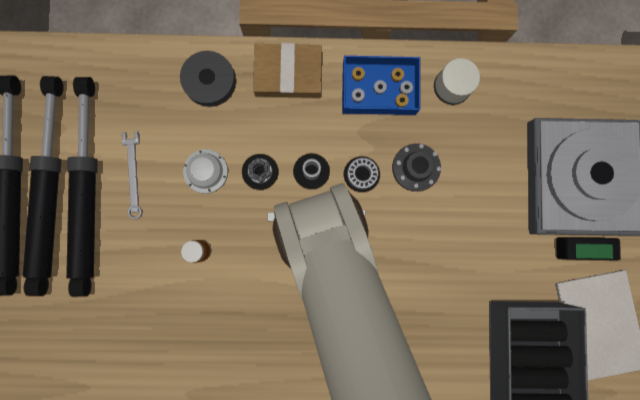

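The wheel-bearing kit is laid out as asked, and I handed the job in after about 36 s of the 96 s allowed. In order, I set the larger bearing on the right pad (the hub is at the right, -y, end). Next came the spacer upright on the middle pad, the smaller bearing on the left pad by the end cap, and the castle nut, slots up, on the smaller bearing.

| Part | Offset from pad or bearing centre (top camera) |
|---|---|
| Larger bearing | about 1.7 mm on the first reading, about 1 mm on a second overlay check |
| Spacer | about 0.5 mm |
| Smaller bearing | about 1.1 mm |
| Nut | about 1 mm from the bearing centre |

- **Jar and other items:** the last top picture shows the amber jar still where it was and the gripper open, well clear of the parts.
- **Force:** the wrist force stayed under about 6 N in every reading I took.
- **Camera disagreement:** the wrist and side cameras differed from the top camera by about 1–3 mm. I took the part and pad positions from the top camera.

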